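Probe the fixture socket and fit the matching rest post

TASK

Take the depth rod from its stand and gently lower it into the empty socket of the metal fixture until you feel it rest on the bottom, hold it there for a moment to read the depth, then put the rod back fully down in its stand. From the rack choose the rest post that suits this depth and set it gently down to the bottom of the socket, so that its top is level with the tops of the two fixed rests beside it. Never press hard with rod or post, keep the other two posts in their rack holes and leave the wrench, steel bar and tin alone.

Things in the scene. Friction and masses are not known exactly. Their poses are not given: they have to be found in the camera images.
- socket (a point): Centre of the mouth of the round blind socket in the top face of the fixture block, 60 mm above the bench. Socket 16 mm wide with a 2 mm chamfer; it is 28, 36 or 44 mm deep, which cannot be seen, with a hard flat bottom. z up, x and y along the block's sides.
- fixture: Light grey aluminium fixture block, fixed, 150 (x) x 130 (y) x 60 mm, pose differs each time; origin under its centre, z up. The socket is at x -35, y 0 mm. Two fixed steel rests, 20 mm wide, stand on it at x +45, y +-42 mm; their tops are 40 mm above its top face. Green feet, 12 mm high, reach to y +-88 mm.
- rod_handle (a point): Depth rod (90 g): the centre of its black round handle, 18 mm wide and 45 mm long. A steel shaft, 8 mm wide, reaches 75 mm below the handle's underside, so its tip is 97.5 mm below this point. z along the rod, upward. It starts upright in its stand, the handle's underside resting on the stand's top.
- rod_shaft: The depth rod's steel shaft; origin at its tip, z upward to the handle.
- stand_top (a point): Centre of the hole mouth on the top of the fixed green stand of the depth rod (60 x 60 mm, 85 mm high, foot 90 x 90 mm). The hole is 13 mm wide with a 2 mm chamfer and 80 mm deep; z up.
- rack_mid (a point): Centre of the top of the fixed wooden rack for the posts, 50 mm in x, 160 mm in y, 30 mm high; three holes, 16.5 mm wide and 20 mm deep, at y -50, 0 and +50 mm. The three posts stand in them in any order.
- post_a_head (a point): The shortest of three loose steel rest posts (110 g), 68 mm long overall: the centre of its round head, 20 mm wide and 25 mm long (12.5 mm below its top). The shank below the head is 14 mm wide and 43 mm long with a chamfered foot 55.5 mm below this point. z upward along the post. It suits a socket 28 mm deep.
- post_a_shank: The shank of that shortest post; origin at the centre of its foot, z upward.
- post_b_head (a point): The middle of three loose steel rest posts (110 g), 76 mm long overall: the centre of its round head, 20 mm wide and 25 mm long (12.5 mm below its top). The shank below the head is 14 mm wide and 51 mm long with a chamfered foot 63.5 mm below this point. z upward along the post. It suits a socket 36 mm deep.
- post_b_shank: The shank of that middle post; origin at the centre of its foot, z upward.
- post_c_head (a point): The longest of three loose steel rest posts (110 g), 84 mm long overall: the centre of its round head, 20 mm wide and 25 mm long (12.5 mm below its top). The shank below the head is 14 mm wide and 59 mm long with a chamfered foot 71.5 mm below this point. z upward along the post. It suits a socket 44 mm deep.
- post_c_shank: The shank of that longest post; origin at the centre of its foot, z upward.
- wrench: Bystander: steel wrench, 160 mm long, lying flat on the bench along its x; origin at its middle.
- offcut: Bystander: bar of steel, 90 x 30 x 30 mm, lying along its x; origin under its centre.
- tin: Bystander: round grey tin, 70 mm wide, 90 mm high; origin under its centre.
Not all that is in view belongs to the job. Leave any red look-alike of the part that bears post_a_head alone. Of the things that look like the part that bears stand_top, the smaller one is meant.

How it is judged:
By the outcome, as a careful person would: the job done as asked, in the order asked, and still so for the second after the job is handed in, with the robot touching nothing.
It also fails if it takes over 69 s, if anything falls off the work surface, if the arm or the gripper's body presses on something with over 40 N, if the wrist force passes 120 N, or if a joint passes its speed limit or range.

ROBOT

A 7-joint arm with a two-finger parallel gripper is mounted at the origin on the work surface. World frame = base frame: x ahead of the robot, y to its left, z up, the work surface at z = 0. Lengths are in m, angles in rad, forces in N, time in s.
With the tool pointing down it reaches from about 0.425 to 0.925 m from the base axis. Payload 6.8 kg.
Tool frame: the origin (TCP) lies on the centre line of the jaws, within the pads' length; the fingertips stand 25 mm ahead of it and the grasp point (between the pads) lies 6 mm ahead of it; z points along the fingers, y is the direction in which the jaws open and shut (so a half turn about z gives the same grasp; the last joint's range is limited). The gripper opens to 85 mm and grips with 20 to 120 N. Pads are 22 mm wide; open, the fingers measure 114 mm over their backs; the gripper's body (76 mm by 85 mm) begins 54 mm behind the grasp point. The pads swing forward as they close: fully open they stand 13 mm farther back than shut.
Start: joints at [-1.358, 0.477, 0.022, 1.555, -0.011, 1.109, -0.083], TCP at [0.213, 0.641, 0.23] pointing down, gripper open.
Joint ranges: [-2.96, 2.96], [-0.34, 2.1], [-1.41, 1.46], [0.24, 2.44], [-1.37, 4.51], [0.17, 1.92], [-2.96, 2.96]. Speed limits (rad/s): [2.39, 2.39, 3.14, 3.14, 3.14, 3.14, 3.14].

INTERFACE

Orientations are given as a unit quaternion [w, x, y, z].
In Python, from station import status, cams, order, models gives the robot as it stands.
- The arm moves only by the tool move_arm, never from a script. Its argument "steps" is one flat list of numbers, 7 for each row, row after row: the gripper's target within -1 to 1 (fully open at 1, half-way at 0, shut at -1), then the shift along the world's x, y, z in cm, then the turn, a rotation vector about the world's x, y, z in degrees. A call has 1 to 8 rows; each row shifts and turns the commanded pose from where the row before left it; what a row does not reach is not made up. A row lasts 1/10 s, in which the tool goes at most 50 mm and 8.59 degrees, less where a joint would pass 70% of its speed; a pose out of reach is approached as far as the arm can. A call with a gripper value outside its range is refused whole. The fingers move at their own pace and stop on an object; "newtons" is the grip in N (left out, the last holds). Time passes only in rows, so rows that do not move let the fingers close. It gives the time, the measured TCP pose, the force and the opening at its end, in the units of the state.
- status.get_obs(): the state, without advancing time (a new reading comes with each control period).
- cams.read_camera(name): name is "scene" or "top" or "wrist"; returns a dict with "pixels" (480x640x3 uint8, red, green, blue), "mtx" (3x3 intrinsics, pixels), "T" (4x4, takes a point from camera to world coordinates); the wrist camera has in their place "T_tool_cam" (4x4, takes a point from camera to tool coordinates, whose origin is the TCP and whose axes are the flange's). Camera axes: x right, y down, z forward; pixel columns grow to the right and rows downward; lengths in m; the calibration is good to about 2 mm. A picture is of the moment at which its call begins: read the wrist's pose just before it. There is no depth.
- order.hand_in(): hands the job in, once; it reports no verdict.
Trained networks look in the newest picture that a camera, given by its name, has taken for a name from the list of things; names that differ only in an ending like _2 or _b are one class to them, and where a whole thing is asked for, a point or a joint stands for the part that bears it (a point fixed in the world has none). Each returns a list of dicts, best first, with "score" (0 to 1); they miss things now and then, are a little off and sometimes report something else, mostly with a low value. They report only what shows in the picture. A call takes as long as a camera call. They do not tell look-alikes from the thing itself.
- models.silhouettes(camera, query): "region" (480x640 bool, what is visible of it) and "box" ([centre column, centre row, width, height] in pixels, round what is visible of it).
- models.place_of(camera, query): "position" ([row, column] in pixels: a listed point, or the origin of a listed thing).
The state is a dict: "t": time; "q": joint angles; "joint_vel": joint speeds; "joint_torque": joint torques, N m; "eef_pos": TCP position; "tool_rot": TCP orientation; "contact_force": force on the tool from outside, world axes, zero at the start; "torque": the same for the moment, N m; "gripper_width": opening from 0.0 (shut) to 1.0 (fully open).
Only numpy, scipy, OpenCV 4.12 (cv2) and the standard library are available. Lean on these libraries where they do the work, as an engineer would, in place of code of your own. Each camera call takes 0.05 s, during which the arm holds its last target.

## Working session

There is one attempt and no reset: what is moved stays moved. The work goes in short steps, Python scripts to look and compute and a tool call to move; the robot and the scene stay as the last step left them, time stands still between calls to the robot, and variables do not carry over. Pictures are saved under pics/ and viewed, and the job is handed in when it is done.

Besides the shell and the picture viewer there is one more tool, called after "Emit:" in YAML: its name, and indented under it one key for each argument. move_arm: Moves the arm, as the interface text tells. Its arguments: {"type":"object","properties":{"steps":{"type":"array"},"newtons":{"type":"number"}},"required":["steps"]}

```bash
ls; mkdir -p pics
python3 - <<'E'
from station import status,cams
import cv2
o=status.get_obs();print(o)
for n in ["scene","top","wrist"]:
    c=cams.read_camera(n);cv2.imwrite(f"pics/{n}0.png",c["pixels"][:,:,::-1]);print(n,c["mtx"],c.get("T",c.get("T_tool_cam")))
E
```

```text
pics
{'t': 0.0, 'q': array([-1.35805378,  0.47779571,  0.02234253,  1.55642166, -0.01147122,
        1.10930289, -0.08308326]), 'joint_vel': array([-0.00043989, -0.0007472 ,  0.0014176 ,  0.001062  , -0.00018122,
        0.0014137 , -0.00044907]), 'joint_torque': array([ 1.28365540e-03, -5.96434271e+01,  1.60813518e+00, -2.81192458e+01,
        1.24344896e-02,  9.02071421e-03, -2.46746197e-05]), 'eef_pos': array([0.21271226, 0.63999794, 0.22924131]), 'tool_rot': array([-6.40114294e-05,  1.59709832e-01,  9.87163593e-01, -8.97400585e-04]), 'contact_force': array([-0.43976819, -0.2670895 ,  0.14925084]), 'torque': array([-0.05179729,  0.04645047,  0.0101491 ]), 'gripper_width': 1.0004175366841732}
scene [[482.6963123    0.         325.16462294]
 [  0.         482.6963123  241.01169295]
 [  0.           0.           1.        ]] [[ 0.80991113  0.36215399 -0.46139836  1.03951555]
 [ 0.58644875 -0.51477516  0.62536741 -0.58924521]
 [-0.01103711 -0.77707852 -0.62930689  0.7426833 ]
 [ 0.          0.          0.          1.        ]]
top [[486.55402406   0.         319.58688852]
 [  0.         486.55402406 242.75856032]
 [  0.           0.           1.        ]] [[-9.78214127e-04 -9.78846583e-01  2.04593280e-01  3.07082893e-01]
 [-9.99990154e-01  7.19692621e-05 -4.43688878e-03  3.56717771e-02]
 [ 4.32830899e-03 -2.04595606e-01 -9.78837016e-01  1.30410187e+00]
 [ 0.00000000e+00  0.00000000e+00  0.00000000e+00  1.00000000e+00]]
wrist [[381.65025784   0.         323.80266428]
 [  0.         381.65025784 241.6065947 ]
 [  0.           0.           1.        ]] [[-3.08583487e-05 -9.59314195e-01 -2.82340706e-01  7.20467339e-02]
 [ 9.99999903e-01 -1.53962005e-04  4.13824818e-04 -3.01983698e-05]
 [-4.40457763e-04 -2.82340665e-01  9.59314106e-01 -1.43742753e-01]
 [ 0.00000000e+00  0.00000000e+00  0.00000000e+00  1.00000000e+00]]
```

View pics/scene0.png

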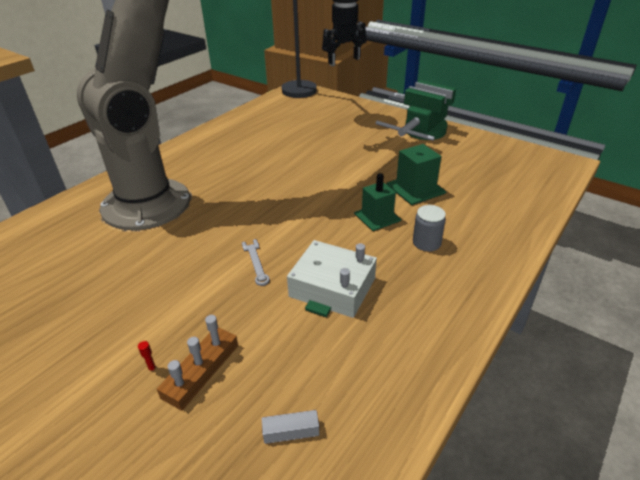

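View pics/top0.png

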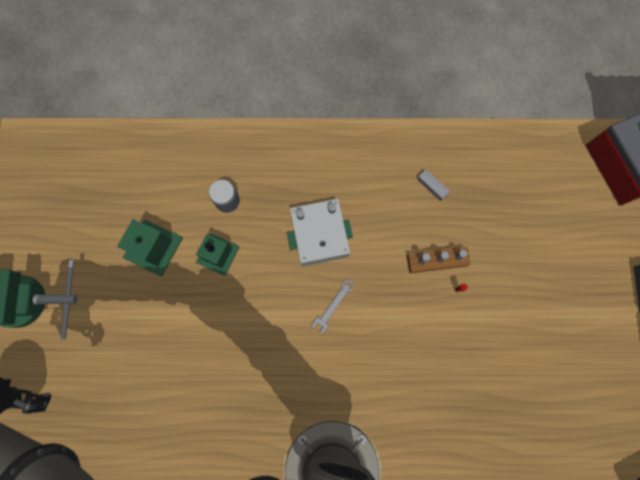

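View pics/wrist0.png

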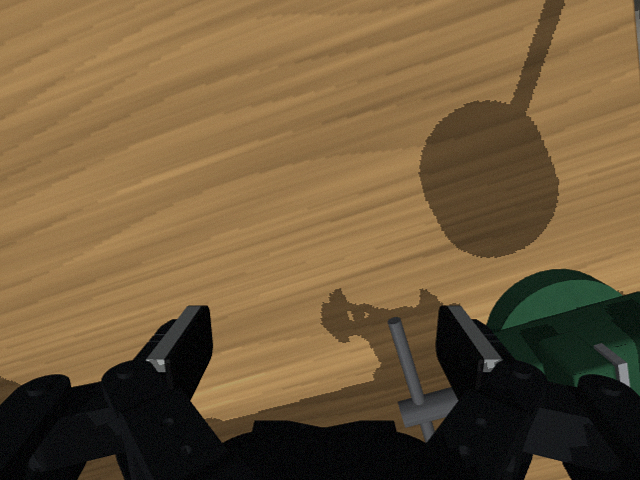

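The scene view shows:
- the rod in the small green stand at about (378,200), with a larger look-alike stand at (418,172)
- the fixture socket at (318,262)
- the rack with posts at (176,375), (195,352) and (213,330)
- a red look-alike post at (147,355)
- the tin at (429,228), the wrench at (256,262) and the bar at (291,427)

In the top view the stand is at (217,252), the socket at (322,243) and the rack at (440,258).

```bash
cat > h.py <<'E'
import numpy as np,cv2
from station import status,cams,models
from scipy.spatial.transform import Rotation as R
def cam(n):
    o=status.get_obs(); c=cams.read_camera(n)
    if n=="wrist":
        T=np.eye(4); q=o["tool_rot"]; T[:3,:3]=R.from_quat([q[1],q[2],q[3],q[0]]).as_matrix(); T[:3,3]=o["eef_pos"]
        c["T"]=T@c["T_tool_cam"]
    return c
def ray(c,u,v):
    d=c["T"][:3,:3]@np.linalg.solve(c["mtx"],[u,v,1.]); return c["T"][:3,3],d
def onz(c,u,v,z):
    p,d=ray(c,u,v); return p+d*(z-p[2])/d[2]
def proj(c,P):
    p=np.linalg.inv(c["T"])@np.append(P,1); p=c["mtx"]@p[:3]; return p[:2]/p[2]
def tri(l):
    A=np.zeros((3,3));b=np.zeros(3)
    for c,u,v in l:
        p,d=ray(c,u,v);d=d/np.linalg.norm(d);M=np.eye(3)-np.outer(d,d);A+=M;b+=M@p
    return np.linalg.solve(A,b)
E
python3 - <<'E'
from h import *
np.set_printoptions(precision=4,suppress=True)
C={n:cam(n) for n in ["scene","top"]}
H={"socket":.06,"stand_top":.085,"rod_handle":.1075,"rack_mid":.03,"post_a_head":None,"post_b_head":None,"post_c_head":None,"fixture":0,"tin":0,"offcut":0,"wrench":0}
for q,z in H.items():
    for n,c in C.items():
        for d in models.place_of(n,q)[:4]:
            v,u=d["position"]; print(q,n,round(u,1),round(v,1),round(d["score"],2), onz(c,u,v,z if z is not None else .06))
E
```

```text
socket scene 318.1 262.9 0.89 [0.5701 0.0205 0.06  ]
socket top 324.3 241.8 0.66 [0.5697 0.0177 0.06  ]
socket top 425.0 257.3 0.53 [ 0.5285 -0.2438  0.06  ]
stand_top scene 378.6 191.6 0.96 [0.5515 0.2976 0.085 ]
stand_top scene 423.6 154.2 0.85 [0.5563 0.5308 0.085 ]
stand_top top 138.1 240.0 0.81 [0.5691 0.4945 0.085 ]
stand_top top 212.4 247.6 0.66 [0.5493 0.3037 0.085 ]
rod_handle scene 376.9 181.6 0.44 [0.5417 0.3033 0.1075]
rod_handle top 207.4 247.4 0.47 [0.5453 0.3113 0.1075]
rack_mid scene 198.3 358.9 0.83 [ 0.528  -0.2876  0.03  ]
rack_mid top 441.0 257.1 0.65 [ 0.5344 -0.2932  0.03  ]
post_a_head scene 146.9 345.1 0.77 [ 0.4519 -0.3328  0.06  ]
post_a_head scene 177.4 369.0 0.72 [ 0.5363 -0.3354  0.06  ]
post_a_head top 464.6 289.8 0.67 [ 0.4439 -0.3416  0.06  ]
post_a_head top 462.2 251.4 0.48 [ 0.5441 -0.3416  0.06  ]
post_b_head scene 189.5 342.6 0.6 [ 0.5098 -0.2848  0.06  ]
post_b_head scene 217.2 347.9 0.16 [ 0.559  -0.2644  0.06  ]
post_b_head top 322.5 245.0 0.66 [0.5611 0.0224 0.06  ]
post_b_head top 441.3 254.7 0.42 [ 0.5354 -0.2866  0.06  ]
post_b_head top 423.7 255.6 0.15 [ 0.533  -0.2407  0.06  ]
post_c_head scene 211.1 322.1 0.79 [ 0.5059 -0.2284  0.06  ]
post_c_head top 424.8 255.3 0.38 [ 0.5338 -0.2436  0.06  ]
fixture scene 333.5 287.4 0.58 [0.6043 0.0288 0.    ]
fixture top 317.2 231.8 0.78 [0.6105 0.0363 0.    ]
tin scene 422.0 246.4 0.79 [0.6974 0.2661 0.    ]
tin top 225.4 202.3 0.83 [0.6948 0.2919 0.    ]
tin top 329.6 303.6 0.46 [0.4138 0.0032 0.    ]
offcut scene 292.8 432.0 0.87 [ 0.744  -0.2859 -0.    ]
offcut top 433.4 187.4 0.71 [ 0.7384 -0.29    0.    ]
wrench scene 257.9 266.5 0.7 [ 0.4231 -0.0157  0.    ]
wrench top 332.2 305.7 0.96 [ 0.4082 -0.0037  0.    ]
```

Run:
```python
import cv2
a=cv2.imread("pics/scene0.png");b=cv2.imread("pics/top0.png")
cv2.imwrite("pics/cA.png",cv2.resize(a[290:420,120:260],None,fx=4,fy=4,interpolation=cv2.INTER_CUBIC))
cv2.imwrite("pics/cB.png",cv2.resize(a[140:320,260:460],None,fx=3.3,fy=3.3,interpolation=cv2.INTER_CUBIC))
```

```text
(no output)
```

View pics/cA.png

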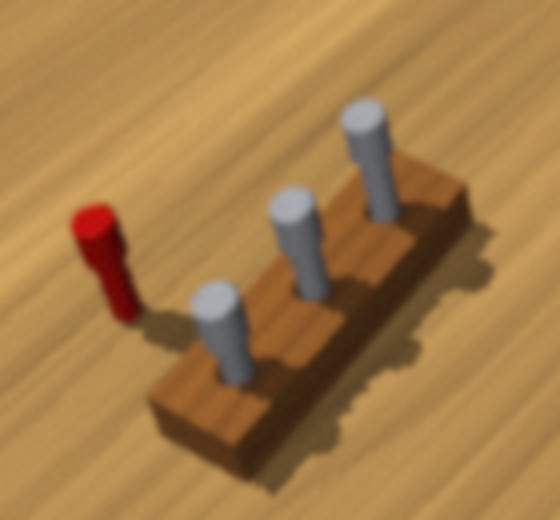

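View pics/cB.png

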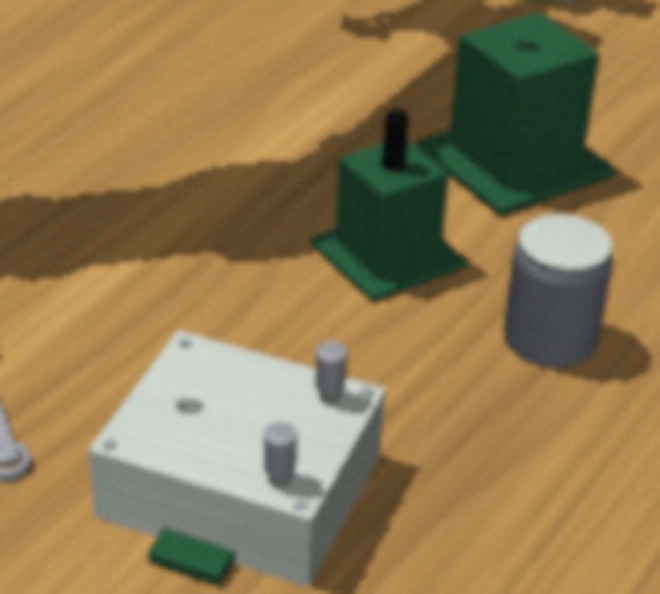

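Candidates for each thing:
- **Rod and stand:** the only black handle is in the small stand, scene (378,182). The bigger stand at scene (424,154), top (138,240) has an empty hole, so it is the look-alike.
- **Posts:** grey heads at scene (177,369) = short a, (190,343) = middle b, (211,322) = long c. The visible lengths in the crop confirm that order. The red one at (147,345) stands outside the rack and is excluded.

Next I hover over the rod with the jaws along world x.

Emit:
move_arm:
  steps: [1,3.3,-3.3,0.6,0,0,-8.5,1,3.3,-3.3,0.6,0,0,-8.5,1,3.3,-3.3,0.6,0,0,-8.5,1,3.3,-3.3,0.6,0,0,-8.5,1,3.3,-3.3,0.6,0,0,-8.5,1,3.3,-3.3,0,0,0,-8.5,1,3.3,-3.3,0,0,0,-8.5,1,3.3,-3.3,0,0,0,-8.5]

```text
t: 2.15
eef_pos: [0.478, 0.3752, 0.2607]
tool_rot: [-0.0, 0.687, 0.727, 0.0]
contact_force: [0.5, 1.2, -0.7]
gripper_width: 0.993
```

Emit:
move_arm:
  steps: [1,3.3,-3.3,0,0,0,-3.5,1,3.3,-3.3,0,0,0,0,1,0,0,0,0,0,0,1,0,0,0,0,0,0]

```text
t: 2.55
eef_pos: [0.5437, 0.3092, 0.2603]
tool_rot: [0.0, 0.707, 0.707, 0.0]
contact_force: [0.4, 1.0, 0.6]
gripper_width: 1.0
```

```bash
cat > look.py <<'E'
from h import *
import sys
np.set_printoptions(precision=4,suppress=True)
name=sys.argv[1]
c=cam("wrist"); o=status.get_obs()
cv2.imwrite(f"pics/{name}.png",c["pixels"][:,:,::-1])
m=R.from_quat(np.roll(o["tool_rot"],-1)).as_matrix()
print("t",o["t"],"pos",o["eef_pos"],"ax",m[:,0],m[:,1],m[:,2],"F",o["contact_force"],"w",o["gripper_width"])
for a in sys.argv[2:]:
    q,z=a.split("=")
    for d in models.place_of("wrist",q)[:4]:
        v,u=d["position"]; print(q,round(u,1),round(v,1),round(d["score"],2),onz(c,u,v,float(z)))
E
python3 look.py w1 rod_handle=.1075 stand_top=.085
```

```text
t 2.6 pos [0.5426 0.3109 0.2601] ax [-0.002   1.      0.0005] [ 1.      0.002  -0.0004] [-0.0004  0.0005 -1.    ] F [-0.0299  0.9926  0.1916] w 0.9939195683440926
rod_handle 326.5 226.7 0.9 [0.5457 0.3063 0.1075]
rod_handle 326.3 216.6 0.66 [0.5455 0.3146 0.1075]
stand_top 323.9 216.1 0.55 [0.5436 0.31   0.085 ]
stand_top 223.8 441.0 0.51 [0.4403 0.0733 0.085 ]
```

View pics/w1.png

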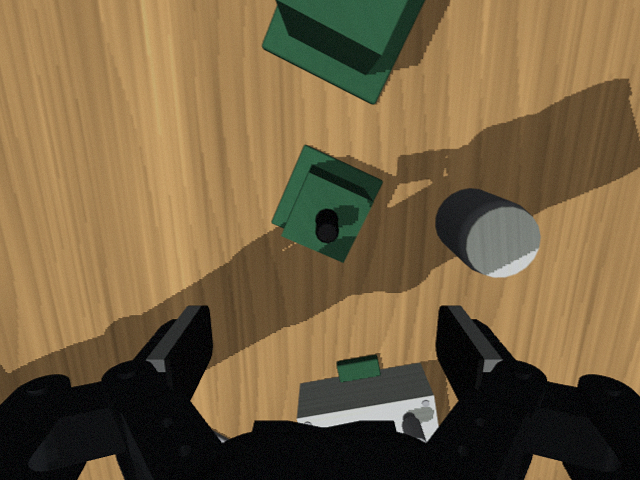

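Run:
```python
from h import *
np.set_printoptions(precision=4,suppress=True)
c=cam("wrist");im=c["pixels"]
for n in ["rod_handle"]:
    for d in models.silhouettes("wrist",n)[:2]: print(d["score"],d["box"])
g=im.max(2)[190:260,300:360]; m=(g<32)
ys,xs=np.where(m); print(xs.min()+300,xs.max()+300,ys.min()+190,ys.max()+190)
w=np.array([[xs[ys==r].min()+300,xs[ys==r].max()+300] if (ys==r).any() else [0,0] for r in range(70)])
for r in range(10,60,3): print(r+190,w[r])
print(proj(c,[.5455,.3085,.13]),proj(c,[.5455,.3085,.085]))
cv2.imwrite("pics/crop1.png",cv2.resize(im[130:280,250:410,::-1],None,fx=4,fy=4,interpolation=cv2.INTER_CUBIC))
```

```text
0.89 [330.9, 230.7, 29.2, 36.0]
319 359 190 247
200 [0 0]
203 [0 0]
206 [0 0]
209 [0 0]
212 [0 0]
215 [323 336]
218 [320 339]
221 [319 340]
224 [319 340]
227 [319 340]
230 [319 341]
233 [319 341]
236 [319 341]
239 [320 340]
242 [321 339]
245 [324 336]
248 [0 0]
[329.2918 235.3775] [328.6358 221.4076]
```

View pics/crop1.png

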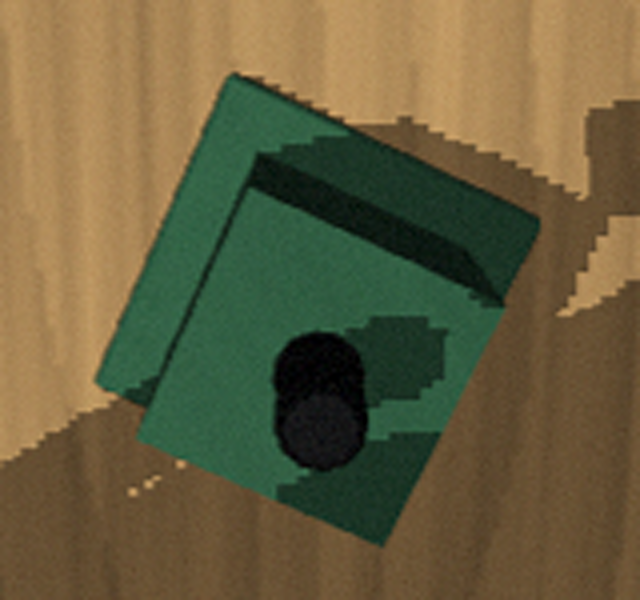

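Emit:
move_arm:
  newtons: 35
  steps: [1,0.3,-0.3,-2,0,0,0,1,0,0,-3,0,0,0,1,0,0,-4,0,0,0,1,0,0,-3.2,0,0,0,1,0,0,-2,0,0,0,1,0,0,0,0,0,0,-1,0,0,0,0,0,0,-1,0,0,0,0,0,0]

```text
t: 3.6
eef_pos: [0.5467, 0.3085, 0.1199]
tool_rot: [0.0, 0.706, 0.708, 0.001]
contact_force: [-0.1, 0.3, -0.4]
gripper_width: 0.691
```

Emit:
move_arm:
  steps: [-1,0,0,0,0,0,0,-1,0,0,0,0,0,0,-1,0,0,0,0,0,0,-1,0,0,0,0,0,0]

```text
t: 4.0
eef_pos: [0.5464, 0.3079, 0.1192]
tool_rot: [0.0, 0.706, 0.708, 0.001]
contact_force: [-1.3, -0.8, 5.7]
gripper_width: 0.185
```

```bash
python3 look.py w2
```

```text
t 4.05 pos [0.5464 0.3079 0.1192] ax [-0.002  1.     0.001] [1.     0.002  0.0012] [ 0.0012  0.001  -1.    ] F [-2.2661 -0.5974  5.7294] w 0.1866502193970145
```

View pics/w2.png

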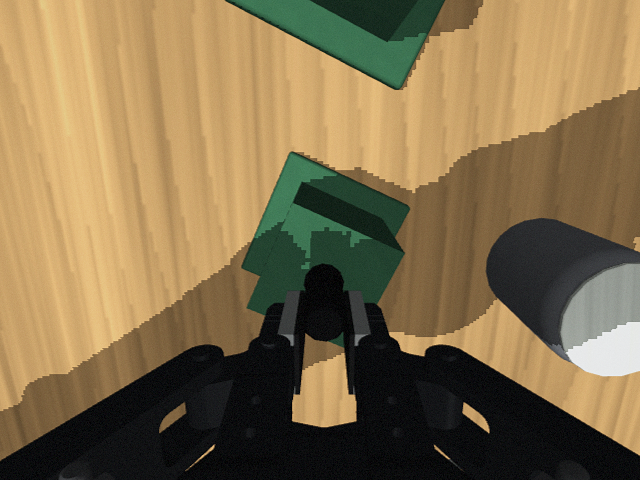

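Emit:
move_arm:
  steps: [-1,0,0,1,0,0,0,-1,0,0,2,0,0,0,-1,0,0,3,0,0,0,-1,0,0,3,0,0,0,-1,0,0,3,0,0,0,-1,0,-2.5,0,0,0,0,-1,0,-4,0,0,0,0,-1,0,-4.5,0,0,0,0]

```text
t: 4.85
eef_pos: [0.5454, 0.1976, 0.2386]
tool_rot: [-0.0, 0.705, 0.709, 0.0]
contact_force: [0.7, -1.2, -0.8]
gripper_width: 0.188
```

Emit:
move_arm:
  steps: [-1,-0.5,-4.5,0,0,0,0,-1,-0.5,-4.5,0,0,0,0,-1,0,-4,0,0,0,0,-1,0,-2.5,0,0,0,0,-1,0,-0.8,0,0,0,0,-1,0,0,0,0,0,0,-1,0,0,0,0,0,0]

```text
t: 5.55
eef_pos: [0.5359, 0.0363, 0.2382]
tool_rot: [-0.0, 0.706, 0.708, 0.0]
contact_force: [0.2, 1.4, -1.7]
gripper_width: 0.187
```

```bash
python3 look.py w3 socket=.06 rod_handle=.2275 rod_shaft=.13 fixture=0
```

```text
t 5.6 pos [0.5359 0.0366 0.2381] ax [-0.0047  1.      0.0006] [ 1.      0.0047 -0.0002] [-0.0002  0.0006 -1.    ] F [ 0.2737 -0.1587 -0.1042] w 0.18970060821348608
socket 358.6 230.7 0.77 [0.566  0.0236 0.06  ]
socket 389.8 209.7 0.16 [0.5922 0.0424 0.06  ]
rod_handle 325.0 303.6 0.58 [0.5363 0.0342 0.2275]
rod_shaft 323.5 239.0 0.85 [0.5354 0.036  0.13  ]
rod_shaft 203.8 245.0 0.41 [0.4529 0.0314 0.13  ]
fixture 386.6 210.9 0.98 [0.5996 0.0288 0.    ]
```

View pics/w3.png

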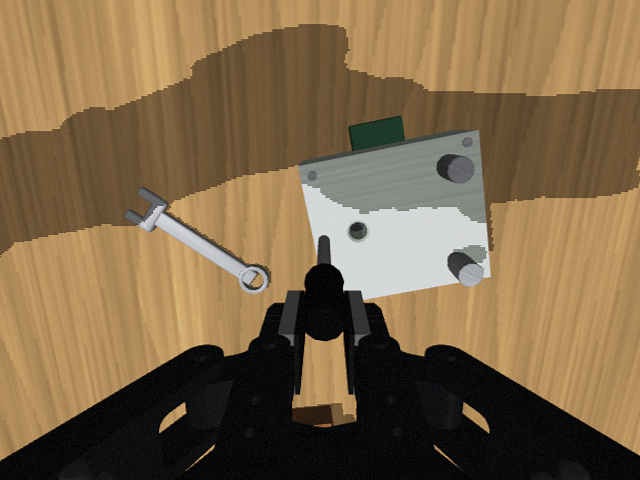

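Run:
```python
from h import *
np.set_printoptions(precision=4,suppress=True)
c=cam("wrist");im=c["pixels"]
cr=im[200:262,325:395]
cv2.imwrite("pics/crop3.png",cv2.resize(im[190:270,300:400,::-1],None,fx=7,fy=7,interpolation=cv2.INTER_CUBIC))
m=(cr.max(2)<170).astype(np.uint8)
n,l,s,ct=cv2.connectedComponentsWithStats(m)
for i in range(n): print(s[i],ct[i]+[325,200])
o=status.get_obs();print(o["eef_pos"])
```

```text
[   0    0   70   62 3351] [359.6867 233.9997]
[  7   0  63  13 551] [367.7441 204.5299]
[ 23  21  20  20 299] [357.2341 230.3746]
[  0  35   6  27 139] [327.1942 249.3453]
[0.5359 0.0355 0.2381]
```

View pics/crop3.png

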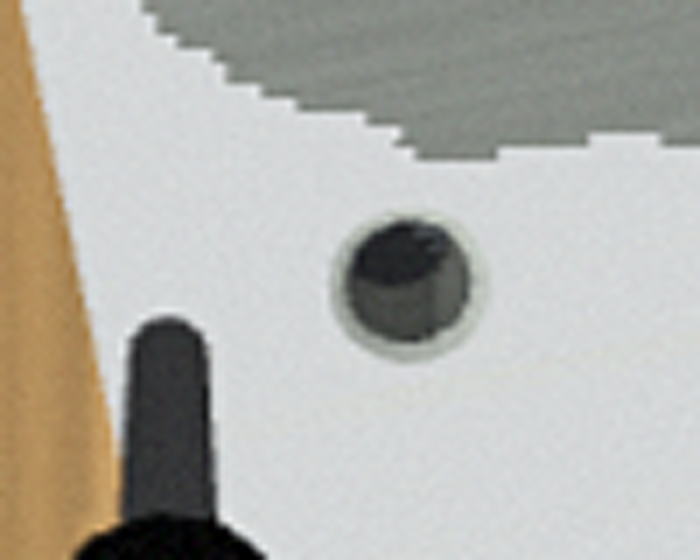

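Emit:
move_arm:
  steps: [-1,1.5,-0.6,0,0,0,0,-1,1.5,-0.6,0,0,0,0,-1,0,0,-3,0,0,0,-1,0,0,-2.5,0,0,0,-1,0,0,0,0,0,0,-1,0,0,0,0,0,0]

```text
t: 6.45
eef_pos: [0.5659, 0.0227, 0.1834]
tool_rot: [-0.0, 0.706, 0.708, -0.0]
contact_force: [0.3, -0.2, -0.5]
gripper_width: 0.187
```

```bash
python3 look.py w4 socket=.06 rod_shaft=.075
python3 - <<'E'
import cv2
a=cv2.imread("pics/w4.png");cv2.imwrite("pics/crop4.png",cv2.resize(a[200:290,270:380],None,fx=6,fy=6,interpolation=cv2.INTER_CUBIC))
E
```

```text
t 6.5 pos [0.5665 0.0227 0.1842] ax [-0.0022  1.      0.0001] [1.     0.0022 0.0012] [ 0.0012  0.0001 -1.    ] F [ 0.2464  0.0085 -0.444 ] w 0.18667217263113392
socket 324.4 232.1 0.86 [0.566  0.0232 0.06  ]
rod_shaft 323.1 238.1 0.85 [0.5651 0.0229 0.075 ]
```

View pics/crop4.png

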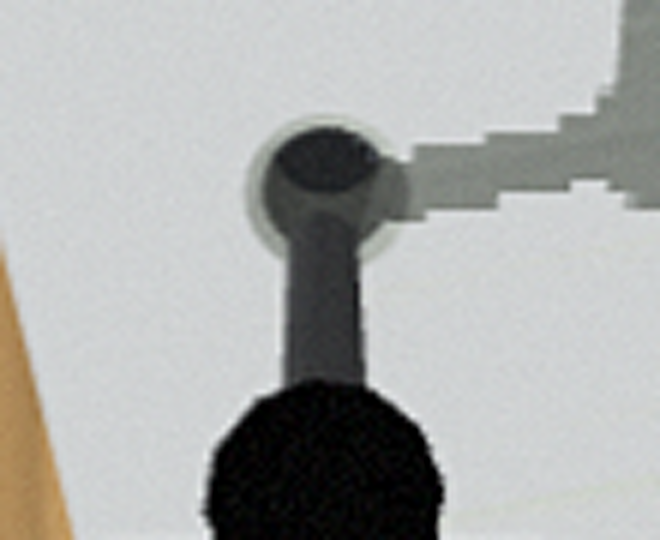

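Emit:
move_arm:
  steps: [-1,0.05,0,-1,0,0,0,-1,0,0,-1,0,0,0,-1,0,0,-1,0,0,0,-1,0,0,-0.5,0,0,0,-1,0,0,0,0,0,0,-1,0,0,0,0,0,0]

```text
t: 7.2
eef_pos: [0.5663, 0.0225, 0.1481]
tool_rot: [-0.0, 0.706, 0.708, -0.0]
contact_force: [0.3, -0.0, -1.0]
gripper_width: 0.183
```

Emit:
move_arm:
  steps: [-1,0,0,-0.2,0,0,0,-1,0,0,-0.2,0,0,0,-1,0,0,-0.1,0,0,0,-1,0,0,0,0,0,0]

```text
t: 7.6
eef_pos: [0.5663, 0.0226, 0.1431]
tool_rot: [-0.0, 0.706, 0.708, -0.0]
contact_force: [0.1, 0.2, -0.7]
gripper_width: 0.185
```

Emit:
move_arm:
  steps: [-1,0,0,-0.1,0,0,0,-1,0,0,0,0,0,0]

```text
t: 7.8
eef_pos: [0.5663, 0.0226, 0.1422]
tool_rot: [-0.0, 0.706, 0.708, -0.0]
contact_force: [0.0, -1.1, -0.5]
gripper_width: 0.184
```

Emit:
move_arm:
  steps: [-1,0,0,-0.1,0,0,0,-1,0,0,0,0,0,0]

```text
t: 8.0
eef_pos: [0.5665, 0.0226, 0.1412]
tool_rot: [0.0, 0.706, 0.708, 0.0]
contact_force: [0.3, 0.2, -1.0]
gripper_width: 0.185
```

Emit:
move_arm:
  steps: [-1,0,0,-0.1,0,0,0,-1,0,0,0,0,0,0]

```text
t: 8.2
eef_pos: [0.5671, 0.0226, 0.1409]
tool_rot: [0.0, 0.706, 0.708, 0.001]
contact_force: [-1.7, -0.3, 3.4]
gripper_width: 0.184
```

Emit:
move_arm:
  steps: [-1,0,0,-0.05,0,0,0,-1,0,0,0,0,0,0,-1,0,0,0,0,0,0,-1,0,0,0,0,0,0,-1,0,0,0,0,0,0,-1,0,0,0,0,0,0,-1,0,0,0,0,0,0,-1,0,0,0,0,0,0]

```text
t: 9.0
eef_pos: [0.5674, 0.0226, 0.1408]
tool_rot: [0.001, 0.706, 0.708, 0.001]
contact_force: [-0.7, -0.2, 6.8]
gripper_width: 0.184
```

```bash
python3 look.py w5
python3 - <<'E'
import cv2
a=cv2.imread("pics/w5.png");cv2.imwrite("pics/crop5.png",a[180:420,220:430])
E
```

```text
t 9.05 pos [0.5674 0.0226 0.1408] ax [-0.0019  1.      0.0005] [1.     0.0019 0.0022] [ 0.0022  0.0005 -1.    ] F [-1.1793  0.6292  7.1282] w 0.1856656382172357
```

View pics/crop5.png

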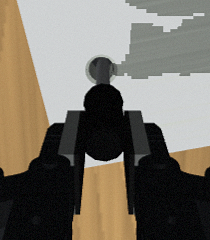

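The rod bottomed at a tip height of about 0.032 m, so the socket is 28 mm deep. That calls for post a, the shortest. Next I return the rod.

Emit:
move_arm:
  steps: [-1,0,0,1,0,0,0,-1,0,0,2,0,0,0,-1,0,0,3,0,0,0,-1,0,0,3,0,0,0,-1,-0.5,3,0,0,0,0,-1,-0.5,4.5,0,0,0,0,-1,-0.5,4.5,0,0,0,0,-1,-0.5,4.5,0,0,0,0]

```text
t: 9.85
eef_pos: [0.5458, 0.189, 0.2303]
tool_rot: [-0.0, 0.707, 0.708, 0.0]
contact_force: [1.1, 0.6, -1.1]
gripper_width: 0.183
```

Emit:
move_arm:
  steps: [-1,0,4.5,0,0,0,0,-1,-0.05,4,0,0,0,0,-1,0,2.5,0,0,0,0,-1,0,1,0,0,0,0,-1,0,0,-1.5,0,0,0,-1,0,0,-1,0,0,0,-1,0,0,0,0,0,0,-1,0,0,0,0,0,0]

```text
t: 10.65
eef_pos: [0.546, 0.3055, 0.2042]
tool_rot: [0.0, 0.707, 0.707, -0.001]
contact_force: [-0.3, 0.6, -0.8]
gripper_width: 0.181
```

```bash
python3 look.py w6 stand_top=.085 rod_shaft=.0955
python3 - <<'E'
import cv2
a=cv2.imread("pics/w6.png");cv2.imwrite("pics/crop6.png",cv2.resize(a[180:300,260:400],None,fx=5,fy=5,interpolation=cv2.INTER_CUBIC))
E
```

```text
t 10.7 pos [0.5463 0.306  0.2048] ax [ 0.0001  1.     -0.0004] [ 1.     -0.0001  0.    ] [ 0.     -0.0004 -1.    ] F [ 0.4038  0.277  -0.9851] w 0.188237382999185
stand_top 323.8 233.5 0.9 [0.5457 0.3059 0.085 ]
rod_shaft 324.7 240.8 0.78 [0.5463 0.3035 0.0955]
```

View pics/crop6.png

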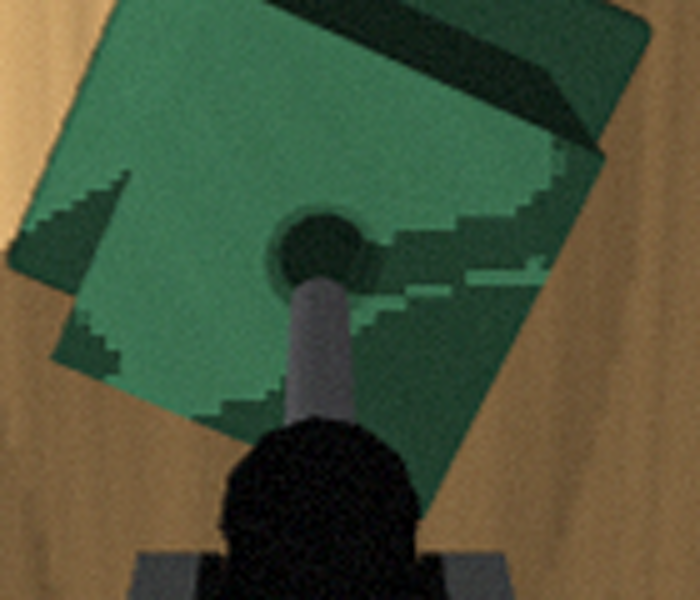

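Emit:
move_arm:
  steps: [-1,0,0.25,0,0,0,0,-1,0,0,0,0,0,0]

```text
t: 11.0
eef_pos: [0.5459, 0.3107, 0.205]
tool_rot: [-0.0, 0.706, 0.708, 0.0]
contact_force: [-1.1, 1.2, -0.6]
gripper_width: 0.184
```

```bash
python3 look.py w7 stand_top=.085 rod_shaft=.0955
python3 - <<'E'
import cv2
a=cv2.imread("pics/w7.png");cv2.imwrite("pics/crop7.png",cv2.resize(a[180:300,260:400],None,fx=5,fy=5,interpolation=cv2.INTER_CUBIC))
E
```

```text
t 11.05 pos [0.5458 0.3105 0.205 ] ax [-0.0026  1.      0.0005] [1.     0.0026 0.0003] [ 0.0003  0.0005 -1.    ] F [ 0.1267 -0.4824 -0.7486] w 0.1867535065668898
stand_top 323.3 238.3 0.81 [0.5454 0.3075 0.085 ]
rod_shaft 323.2 238.7 0.89 [0.5453 0.3102 0.0955]
```

View pics/crop7.png

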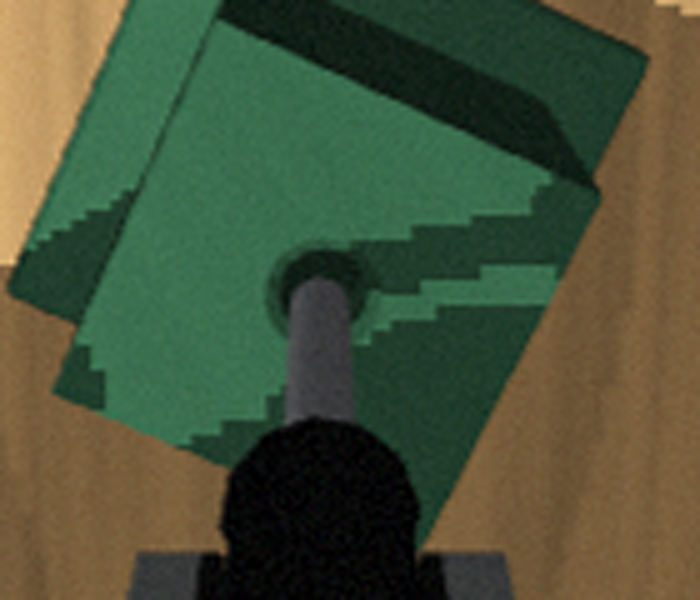

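Emit:
move_arm:
  steps: [-1,0,-0.25,0,0,0,0,-1,0,0,0,0,0,0,-1,0,0,0,0,0,0,-1,0,0,0,0,0,0]

```text
t: 11.55
eef_pos: [0.5459, 0.3076, 0.2047]
tool_rot: [-0.0, 0.706, 0.708, 0.0]
contact_force: [1.1, -0.4, -0.6]
gripper_width: 0.179
```

```bash
python3 look.py w8 stand_top=.085 rod_shaft=.0955
python3 - <<'E'
import cv2
a=cv2.imread("pics/w8.png");cv2.imwrite("pics/crop8.png",cv2.resize(a[180:300,260:400],None,fx=5,fy=5,interpolation=cv2.INTER_CUBIC))
E
```

```text
t 11.6 pos [0.5458 0.3076 0.2047] ax [-0.002  1.     0.   ] [1.    0.002 0.   ] [ 0.  0. -1.] F [ 0.016   0.1564 -0.8958] w 0.18525494590129638
stand_top 325.2 233.0 0.88 [0.5466 0.3084 0.085 ]
rod_shaft 321.9 238.9 0.61 [0.5443 0.307  0.0955]
```

View pics/crop8.png

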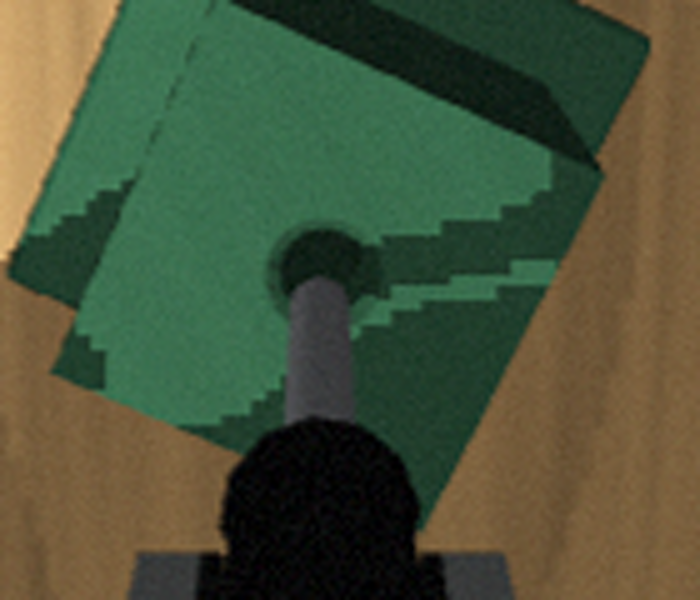

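Emit:
move_arm:
  steps: [-1,0,0.05,-0.8,0,0,0,-1,0,0,-0.8,0,0,0,-1,0,0,-0.8,0,0,0,-1,0,0,0,0,0,0]

```text
t: 12.1
eef_pos: [0.5448, 0.3076, 0.1788]
tool_rot: [-0.0, 0.706, 0.708, -0.002]
contact_force: [-0.4, -0.6, -0.9]
gripper_width: 0.187
```

Emit:
move_arm:
  steps: [-1,0,0,-1.5,0,0,0,-1,0,0,-1.5,0,0,0,-1,0,0,-1.5,0,0,0,-1,0,0,-0.8,0,0,0,-1,0,0,-0.3,0,0,0,-1,0,0,0,0,0,0,-1,0,0,0,0,0,0]

```text
t: 12.8
eef_pos: [0.5463, 0.3082, 0.1252]
tool_rot: [0.0, 0.706, 0.708, 0.0]
contact_force: [-0.0, 0.6, -1.2]
gripper_width: 0.184
```

Emit:
move_arm:
  steps: [-1,0,0,-0.2,0,0,0,-1,0,0,-0.2,0,0,0,-1,0,0,-0.1,0,0,0,-1,0,0,0,0,0,0]

```text
t: 13.2
eef_pos: [0.5457, 0.3081, 0.1196]
tool_rot: [-0.0, 0.706, 0.708, -0.0]
contact_force: [-0.2, 0.9, -0.3]
gripper_width: 0.186
```

Emit:
move_arm:
  steps: [-1,0,0,-0.1,0,0,0,-1,0,0,0,0,0,0]

```text
t: 13.4
eef_pos: [0.546, 0.3082, 0.1192]
tool_rot: [-0.0, 0.706, 0.708, 0.0]
contact_force: [-1.2, -0.8, 3.0]
gripper_width: 0.188
```

Emit:
move_arm:
  steps: [0.3,0,0,0,0,0,0,1,0,0,0,0,0,0,1,0,0,0,0,0,0,1,0,0,0,0,0,0,1,0,0,2,0,0,0,1,0,0,3.5,0,0,0,1,0,0,4.5,0,0,0,1,0,0,4,0,0,0]

```text
t: 14.2
eef_pos: [0.5458, 0.3079, 0.2605]
tool_rot: [0.0, 0.706, 0.708, 0.0]
contact_force: [0.0, 0.4, 0.6]
gripper_width: 0.997
```

```bash
python3 look.py w9 rod_handle=.1075
python3 - <<'E'
from h import *
c=cam("scene");cv2.imwrite("pics/s9.png",cv2.resize(c["pixels"][150:240,340:440,::-1],None,fx=6,fy=6,interpolation=cv2.INTER_CUBIC))
E
```

```text
t 14.25 pos [0.5491 0.3093 0.2679] ax [-0.0014  1.      0.0064] [1.     0.0014 0.0088] [ 0.0088  0.0064 -0.9999] F [3.7502 0.5494 5.0833] w 1.003584362946187
rod_handle 321.8 223.8 0.57 [0.544  0.3073 0.1075]
rod_handle 324.3 221.2 0.49 [0.546  0.3095 0.1075]
```

View pics/w9.png

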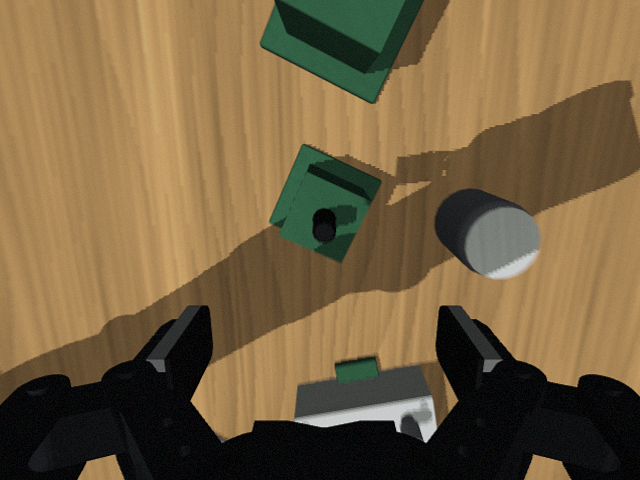

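View pics/s9.png

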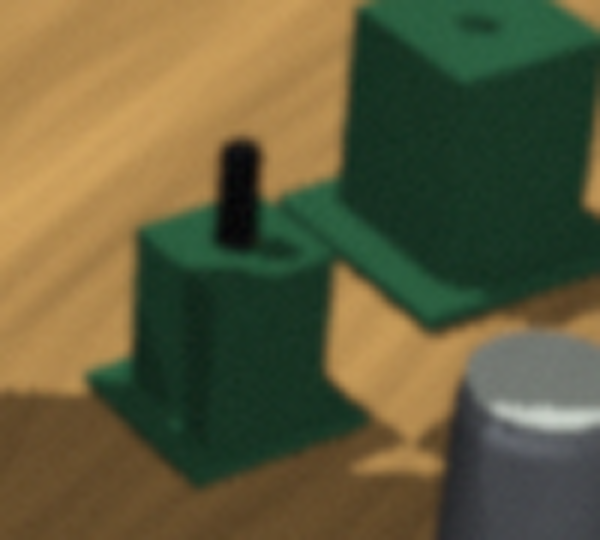

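Emit:
move_arm:
  steps: [1,0.3,-3,0,0,0,0,1,0.3,-4.5,0,0,0,0,1,0.3,-4.5,0,0,0,0,1,0.3,-4.5,0,0,0,0,1,0.3,-4.5,-1,0,0,0,1,0.3,-4,-1.5,0,0,0,1,0.2,-2.5,-1.5,0,0,0,1,0,-1,-1,0,0,0]

```text
t: 15.15
eef_pos: [0.5645, 0.0196, 0.2067]
tool_rot: [-0.0, 0.708, 0.706, -0.002]
contact_force: [0.3, 0.4, -0.1]
gripper_width: 1.0
```

Emit:
move_arm:
  steps: [1,0,0,0,0,0,0,1,0,0,0,0,0,0,1,0,0,0,0,0,0]

```text
t: 15.45
eef_pos: [0.5663, 0.0254, 0.209]
tool_rot: [-0.0, 0.705, 0.709, 0.001]
contact_force: [0.4, 0.3, -0.8]
gripper_width: 1.0
```

```bash
python3 look.py w10 socket=.06
python3 - <<'E'
import cv2
a=cv2.imread("pics/w10.png");cv2.imwrite("pics/crop10.png",cv2.resize(a[180:300,260:400],None,fx=5,fy=5,interpolation=cv2.INTER_CUBIC))
E
```

```text
t 15.5 pos [0.5663 0.0252 0.2091] ax [-0.0051  1.      0.0008] [1.     0.0051 0.0008] [ 0.0008  0.0008 -1.    ] F [ 0.2317  0.6735 -0.4158] w 1.0011339990464228
socket 323.1 227.0 0.95 [0.5656 0.0233 0.06  ]
```

View pics/w10.png

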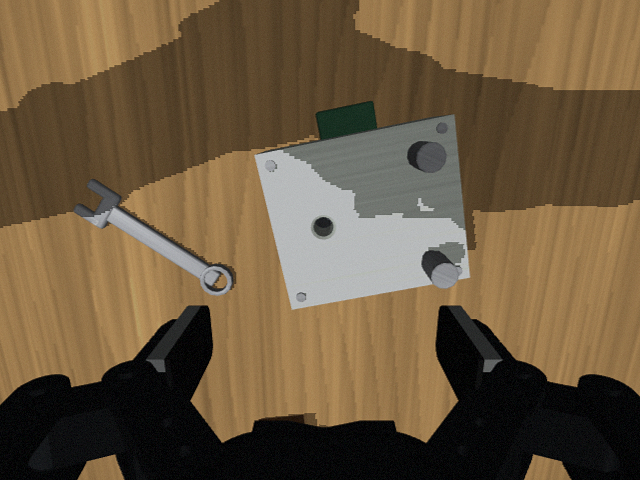

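View pics/crop10.png

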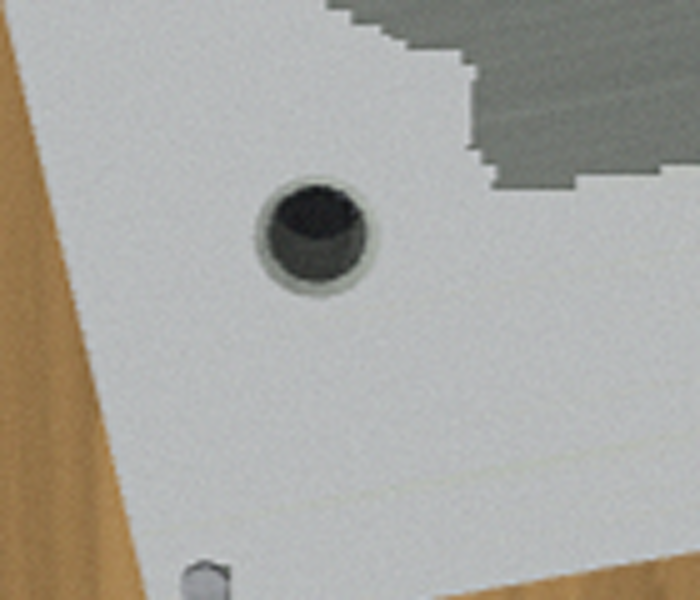

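Emit:
move_arm:
  steps: [1,-0.3,-3,1,0,0,0,1,-0.3,-4.5,1,0,0,0,1,-0.4,-4.5,1,0,0,0,1,-0.4,-4.5,1,0,0,0,1,-0.4,-4.5,1,0,0,0,1,-0.4,-4.5,0,0,0,0,1,-0.4,-4.5,0,0,0,0,1,0,-3.5,0,0,0,0]

```text
t: 16.35
eef_pos: [0.5395, -0.3142, 0.2596]
tool_rot: [0.001, 0.707, 0.708, 0.0]
contact_force: [0.2, -0.4, -0.7]
gripper_width: 0.996
```

Emit:
move_arm:
  steps: [1,0,-2,0,0,0,0,1,0,-0.5,0,0,0,0,1,0,0,0,0,0,0,1,0,0,0,0,0,0,1,0,0,0,0,0,0]

```text
t: 16.85
eef_pos: [0.5407, -0.3348, 0.2587]
tool_rot: [-0.0, 0.705, 0.709, 0.0]
contact_force: [-0.1, 0.3, -0.1]
gripper_width: 1.003
```

```bash
python3 look.py w11 post_a_head=.0655 post_b_head=.0735 post_c_head=.0815 rack_mid=.03
```

```text
t 16.9 pos [ 0.5405 -0.3351  0.2587] ax [-0.0045  1.      0.0008] [1.     0.0045 0.0003] [ 0.0003  0.0008 -1.    ] F [-0.665  -0.4224 -0.1405] w 0.9991670501672555
post_a_head 226.7 216.1 0.9 [ 0.4528 -0.3383  0.0655]
post_a_head 319.8 216.0 0.85 [ 0.5369 -0.3378  0.0655]
post_b_head 305.4 161.7 0.85 [ 0.5247 -0.2891  0.0735]
post_c_head 302.5 99.5 0.59 [ 0.5232 -0.2402  0.0815]
rack_mid 311.3 158.1 0.87 [ 0.5283 -0.2891  0.03  ]
```

View pics/w11.png

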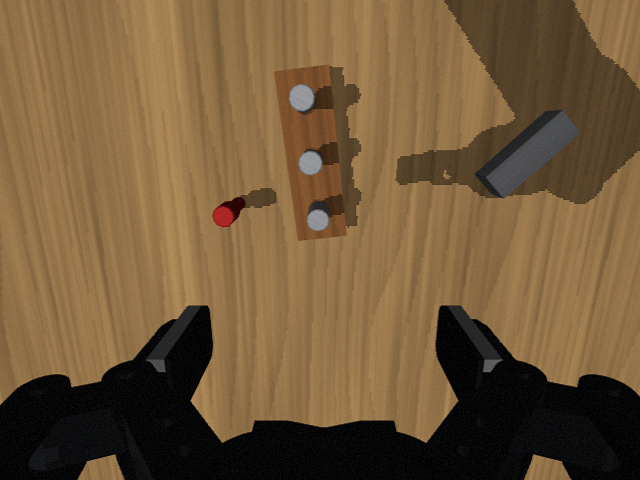

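Run:
```python
from h import *
np.set_printoptions(precision=4,suppress=True)
c=cam("wrist");s=cam("scene");im=c["pixels"]
for nm,(u0,u1,v0,v1) in {"a":(296,340,195,240),"b":(290,330,140,182),"c":(280,324,75,118)}.items():
    cr=im[v0:v1,u0:u1].astype(int)
    m=((cr.max(2)>110)&(cr.max(2)-cr.min(2)<30)).astype(np.uint8)
    n,l,st,ct=cv2.connectedComponentsWithStats(m); i=1+np.argmax(st[1:,4]); p=ct[i]+[u0,v0]
    print(nm,p,st[i])
    for zt in (.078,.086,.094):
        P=onz(c,*p,zt); print("  ",zt,P,"scene",proj(s,P))
m=im[180:250,190:250]
cv2.imwrite("pics/s11.png",cv2.resize(s["pixels"][300:400,130:250,::-1],None,fx=6,fy=6,interpolation=cv2.INTER_CUBIC))
```

```text
a [318.1086 218.273 ] [ 12  13  22  21 359]
   0.078 [ 0.5349 -0.3387  0.078 ] scene [173.1366 363.3589]
   0.086 [ 0.535  -0.3368  0.086 ] scene [173.0409 359.6864]
   0.094 [ 0.5351 -0.335   0.094 ] scene [172.9443 355.9777]
b [310.2056 160.8715] [  9  10  23  23 428]
   0.078 [ 0.5283 -0.2896  0.078 ] scene [192.6792 342.6296]
   0.086 [ 0.5286 -0.289   0.086 ] scene [192.2143 339.4969]
   0.094 [ 0.5289 -0.2884  0.094 ] scene [191.7441 336.3282]
c [301.4261  95.0214] [  9   7  26  27 514]
   0.078 [ 0.5217 -0.2382  0.078 ] scene [211.6597 322.6455]
   0.086 [ 0.5222 -0.2388  0.086 ] scene [210.8652 320.0027]
   0.094 [ 0.5226 -0.2395  0.094 ] scene [210.0604 317.3254]
```

View pics/s11.png

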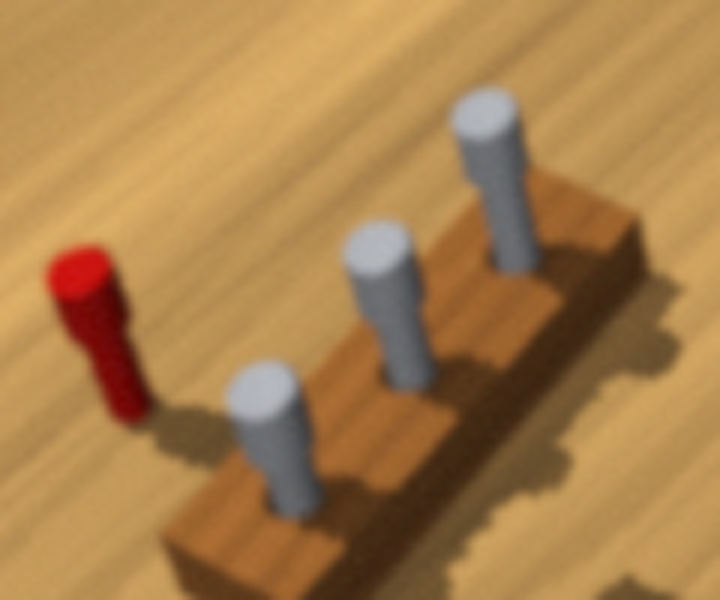

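Emit:
move_arm:
  steps: [0.1,-0.55,-0.35,-2,0,0,0,0.1,0,0,-3.5,0,0,0,0.1,0,0,-4,0,0,0,0.1,0,0,0,0,0,0,0.1,0,0,0,0,0,0,0.1,0,0,0,0,0,0]

```text
t: 17.8
eef_pos: [0.5354, -0.3415, 0.166]
tool_rot: [0.002, 0.706, 0.708, 0.0]
contact_force: [-0.4, 0.9, 0.6]
gripper_width: 0.553
```

```bash
python3 look.py w12 post_a_head=.0655
```

```text
t 17.85 pos [ 0.5355 -0.3415  0.1661] ax [-0.0018  1.     -0.0018] [1.     0.0018 0.0033] [ 0.0033 -0.0018 -1.    ] F [ 0.5101 -0.3363  0.1174] w 0.553702033073407
post_a_head 199.8 233.1 0.71 [ 0.4534 -0.3358  0.0655]
post_a_head 325.8 237.5 0.66 [ 0.5368 -0.3387  0.0655]
```

View pics/w12.png

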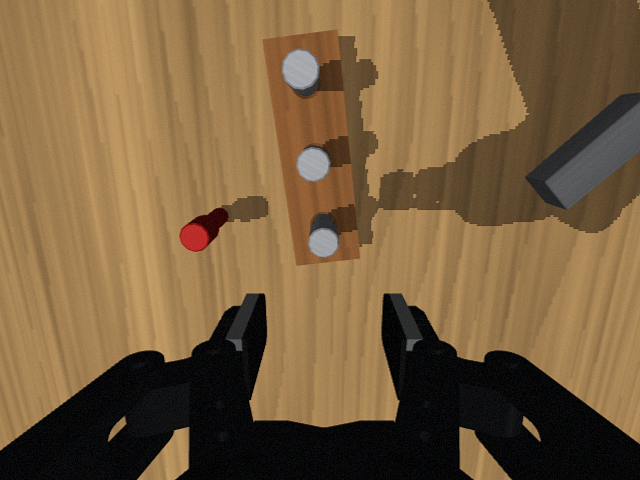

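Emit:
move_arm:
  steps: [0.1,0,0.25,-2,0,0,0,0.1,0,0,-3,0,0,0,0.1,0,0,-2.5,0,0,0,0.1,0,0,-1.5,0,0,0,0.1,0,0,-0.2,0,0,0,0.1,0,0,0,0,0,0,0.1,0,0,0,0,0,0]

```text
t: 18.6
eef_pos: [0.5352, -0.3387, 0.0732]
tool_rot: [0.001, 0.706, 0.708, 0.0]
contact_force: [0.7, -0.2, 0.2]
gripper_width: 0.549
```

```bash
python3 look.py w13 post_a_head=.0655
```

```text
t 18.65 pos [ 0.5352 -0.3386  0.0732] ax [-0.002   1.     -0.0011] [1.     0.002  0.0022] [ 0.0022 -0.0011 -1.    ] F [-0.0182 -0.9379 -0.1171] w 0.5514034370232923
post_a_head 327.2 303.0 0.88 [ 0.5365 -0.3391  0.0655]
post_a_head 137.2 292.4 0.85 [ 0.4548 -0.3342  0.0655]
```

View pics/w13.png

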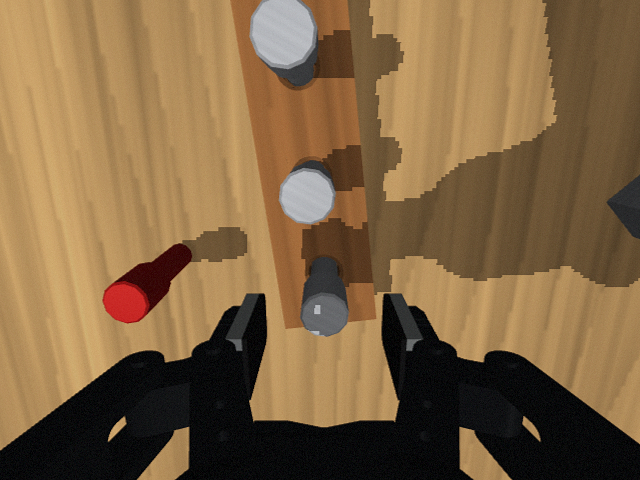

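Emit:
move_arm:
  newtons: 35
  steps: [-1,0,0,0,0,0,0,-1,0,0,0,0,0,0,-1,0,0,0,0,0,0,-1,0,0,0,0,0,0,-1,0,0,0,0,0,0]

```text
t: 19.2
eef_pos: [0.5347, -0.3383, 0.0723]
tool_rot: [0.001, 0.706, 0.708, 0.0]
contact_force: [0.3, -1.0, 5.1]
gripper_width: 0.192
```

Emit:
move_arm:
  steps: [-1,0,0,1,0,0,0,-1,0,0,1,0,0,0,-1,0,0,2,0,0,0,-1,0,0,3,0,0,0,-1,0,0,3,0,0,0,-1,0,0,2,0,0,0,-1,0,0,0,0,0,0,-1,0,0,0,0,0,0]

```text
t: 20.0
eef_pos: [0.5343, -0.3377, 0.1918]
tool_rot: [0.0, 0.706, 0.708, 0.0]
contact_force: [0.1, -0.6, -2.5]
gripper_width: 0.189
```

```bash
python3 look.py w14 post_a_shank=.13 post_a_head=.1855
```

```text
t 20.05 pos [ 0.5338 -0.3373  0.1909] ax [-0.0022  1.      0.0009] [ 1.      0.0022 -0.0011] [-0.0011  0.0009 -1.    ] F [-0.4244 -0.1829 -1.1737] w 0.18818773245420575
post_a_shank 229.0 211.2 0.7 [ 0.482  -0.3089  0.13  ]
post_a_shank 323.7 265.1 0.57 [ 0.534  -0.3402  0.13  ]
post_a_head 324.6 306.1 0.85 [ 0.5344 -0.3389  0.1855]
post_a_head 210.6 229.9 0.8 [ 0.488  -0.305   0.1855]
post_a_head 308.4 83.2 0.3 [ 0.5283 -0.2496  0.1855]
```

View pics/w14.png

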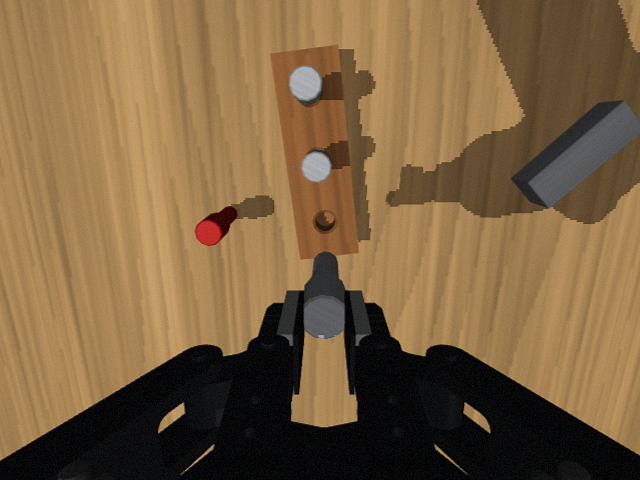

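Emit:
move_arm:
  steps: [-1,0,2,0,0,0,0,-1,0,4,0,0,0,0,-1,0.5,4.5,0,0,0,0,-1,0.5,4.5,0,0,0,0,-1,0.5,4.5,0,0,0,0,-1,0.5,4.5,0,0,0,0,-1,0.5,4.5,0,0,0,0,-1,0.5,4,0,0,0,0]

```text
t: 20.95
eef_pos: [0.5636, -0.0103, 0.1907]
tool_rot: [-0.001, 0.706, 0.708, -0.001]
contact_force: [0.7, -0.8, -0.3]
gripper_width: 0.187
```

Emit:
move_arm:
  steps: [-1,0.15,2.5,0,0,0,0,-1,0,1.1,0,0,0,0,-1,0,0,-2,0,0,0,-1,0,0,-2,0,0,0,-1,0,0,0,0,0,0,-1,0,0,0,0,0,0,-1,0,0,0,0,0,0,-1,0,0,0,0,0,0]

```text
t: 21.75
eef_pos: [0.5665, 0.0227, 0.1526]
tool_rot: [0.0, 0.707, 0.708, 0.001]
contact_force: [-0.2, -0.7, -1.1]
gripper_width: 0.192
```

```bash
python3 look.py w15 socket=.06 post_a_shank=.09
python3 - <<'E'
import cv2
a=cv2.imread("pics/w15.png");cv2.imwrite("pics/crop15.png",cv2.resize(a[200:345,250:400],None,fx=4,fy=4,interpolation=cv2.INTER_CUBIC))
E
```

```text
t 21.8 pos [0.5664 0.0228 0.1526] ax [-0.0016  1.      0.0003] [1.     0.0016 0.0015] [ 0.0015  0.0003 -1.    ] F [-0.128  -1.2804 -1.715 ] w 0.19149254069150165
socket 323.3 242.4 0.85 [0.5661 0.0246 0.06  ]
```

View pics/crop15.png

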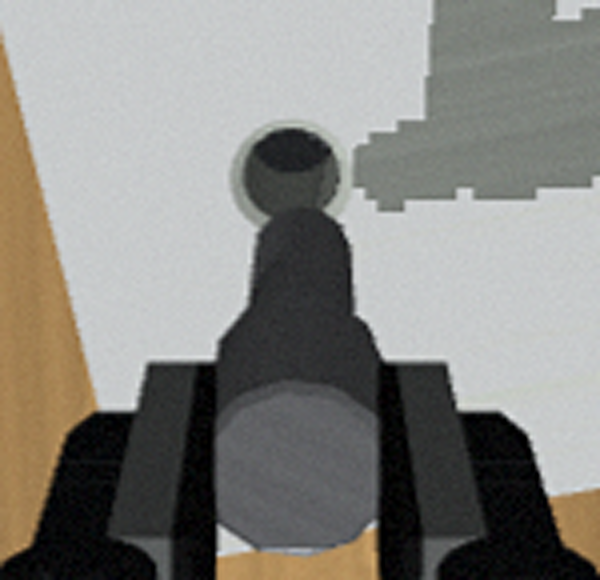

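Run:
```python
from h import *
np.set_printoptions(precision=4,suppress=True)
c=cam("wrist");im=c["pixels"].astype(int)
P=status.get_obs()["eef_pos"]
g=cv2.GaussianBlur(c["pixels"],(3,3),0).max(2).astype(int)
for r in range(256,285,3): # shank rows
    row=g[r,290:365]; m=np.where(row<90)[0]
    print(r, m.min()+290,m.max()+290,(m.min()+m.max())/2+290, [int(x) for x in (g[r,308:318])])
# axis predicted for vertical post at P xy
for z in (.09,.1,.12,.133,.158): print(z,proj(c,[P[0],P[1],z]),proj(c,[P[0]+.001,P[1],z])-proj(c,[P[0],P[1],z]))
print(proj(c,[.5657,.0234,.06]))
cv2.imwrite("pics/crop16.png",cv2.resize(c["pixels"][220:345,290:360,::-1],None,fx=8,fy=8,interpolation=cv2.INTER_NEAREST)[:600])
```

```text
256 316 334 325.0 [203, 203, 203, 202, 195, 181, 158, 125, 88, 65]
259 315 335 325.0 [204, 204, 203, 204, 201, 171, 113, 69, 56, 56]
262 314 336 325.0 [204, 203, 203, 205, 193, 145, 87, 60, 56, 56]
265 314 336 325.0 [203, 203, 204, 205, 184, 124, 70, 54, 54, 52]
268 314 337 325.5 [203, 203, 204, 197, 159, 100, 63, 54, 50, 46]
271 313 337 325.0 [202, 203, 206, 192, 139, 77, 49, 45, 45, 46]
274 313 337 325.0 [204, 205, 203, 173, 107, 53, 41, 45, 47, 47]
277 312 337 324.5 [204, 197, 165, 109, 64, 49, 49, 49, 49, 50]
280 309 339 324.0 [142, 88, 55, 47, 48, 49, 49, 51, 52, 52]
283 307 342 324.5 [47, 46, 48, 49, 49, 49, 50, 51, 51, 51]
0.09 [323.8581 260.492 ] [1.751  0.0029]
0.1 [323.8697 266.5288] [1.8316 0.003 ]
0.12 [323.8963 280.4392] [2.0173 0.0032]
0.133 [323.9167 291.1008] [2.1597 0.0034]
0.158 [323.9653 316.4982] [2.4989 0.0037]
[323.2066 244.7584]
```

View pics/crop16.png

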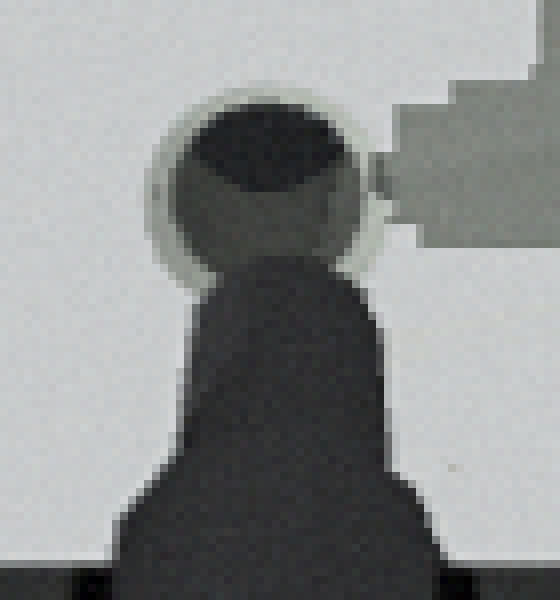

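Emit:
move_arm:
  steps: [-1,-0.1,0.13,0,0,0.6,0,-1,0,0,-1,0,0,0,-1,0,0,-1.2,0,0,0,-1,0,0,0,0,0,0,-1,0,0,0,0,0,0,-1,0,0,0,0,0,0,-1,0,0,0,0,0,0]

```text
t: 22.65
eef_pos: [0.5651, 0.0243, 0.13]
tool_rot: [-0.004, 0.706, 0.708, -0.003]
contact_force: [-0.4, -0.3, -0.8]
gripper_width: 0.189
```

```bash
python3 look.py w17
python3 - <<'E'
from h import *
np.set_printoptions(precision=4,suppress=True)
c=cam("wrist");g=cv2.GaussianBlur(c["pixels"],(3,3),0).max(2).astype(int)
P=status.get_obs()["eef_pos"];print(P)
for r in range(256,285,3):
    row=g[r,290:365]; m=np.where(row<90)[0]; print(r, m.min()+290,m.max()+290,(m.min()+m.max())/2+290)
for z in (P[2]-.0623,.085,.1): print(z,proj(c,[P[0],P[1],z]))
print(proj(c,[.5655,.0236,.06]))
cv2.imwrite("pics/crop17.png",cv2.resize(c["pixels"][220:295,290:360,::-1],None,fx=8,fy=8,interpolation=cv2.INTER_NEAREST))
E
```

```text
t 22.7 pos [0.5651 0.0243 0.13  ] ax [-0.002   1.      0.0001] [ 0.9999  0.002  -0.0099] [-0.0099  0.0001 -1.    ] F [ 0.4325 -0.0521 -1.2262] w 0.1921409688347483
[0.5651 0.0244 0.13  ]
256 314 340 327.0
259 314 340 327.0
262 314 339 326.5
265 314 338 326.0
268 314 337 325.5
271 313 337 325.0
274 313 337 325.0
277 312 337 324.5
280 309 339 324.0
283 307 342 324.5
0.06770046980998859 [325.2068 260.5507]
0.085 [324.9809 271.3663]
0.1 [324.7526 282.2981]
[326.0169 257.5118]
```

View pics/crop17.png

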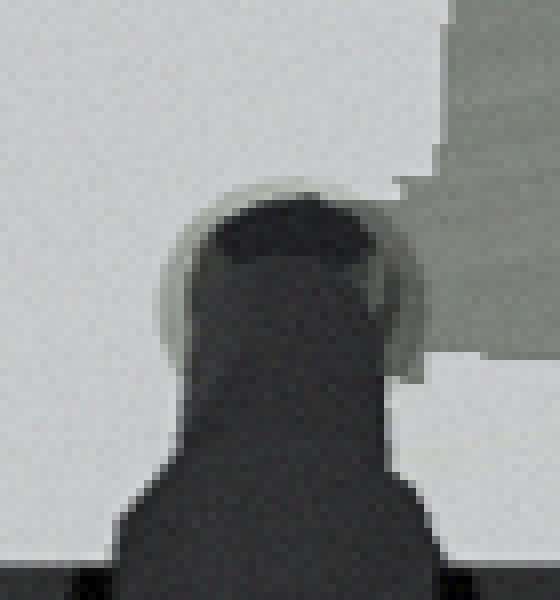

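Emit:
move_arm:
  steps: [-1,0.04,0,-0.3,0,0,0,-1,0,0,-0.3,0,0,0,-1,0,0,-0.2,0,0,0,-1,0,0,-0.2,0,0,0,-1,0,0,0,0,0,0]

```text
t: 23.25
eef_pos: [0.565, 0.0244, 0.1193]
tool_rot: [-0.004, 0.706, 0.708, -0.004]
contact_force: [0.5, -0.1, -1.5]
gripper_width: 0.191
```

Emit:
move_arm:
  steps: [-1,0,0,-0.2,0,0,0,-1,0,0,-0.2,0,0,0,-1,0,0,0,0,0,0]

```text
t: 23.55
eef_pos: [0.5651, 0.0244, 0.1154]
tool_rot: [-0.004, 0.706, 0.708, -0.004]
contact_force: [-0.7, 0.8, -1.5]
gripper_width: 0.195
```

Emit:
move_arm:
  steps: [-1,0,0,-0.3,0,0,0,-1,0,0,-0.3,0,0,0,-1,0,0,-0.2,0,0,0,-1,0,0,0,0,0,0]

```text
t: 23.95
eef_pos: [0.565, 0.0243, 0.1073]
tool_rot: [-0.004, 0.706, 0.708, -0.004]
contact_force: [-0.4, -0.1, -0.5]
gripper_width: 0.191
```

Emit:
move_arm:
  steps: [-1,0,0,-0.3,0,0,0,-1,0,0,-0.3,0,0,0,-1,0,0,-0.2,0,0,0,-1,0,0,0,0,0,0]

```text
t: 24.35
eef_pos: [0.565, 0.0244, 0.0993]
tool_rot: [-0.004, 0.706, 0.708, -0.004]
contact_force: [-0.0, 0.5, -1.0]
gripper_width: 0.195
```

Emit:
move_arm:
  steps: [-1,0,0,-0.1,0,0,0,-1,0,0,-0.1,0,0,0,-1,0,0,-0.1,0,0,0,-1,0,0,0,0,0,0]

```text
t: 24.75
eef_pos: [0.5652, 0.0244, 0.0966]
tool_rot: [-0.004, 0.706, 0.708, -0.004]
contact_force: [-1.1, -0.5, -1.3]
gripper_width: 0.192
```

Emit:
move_arm:
  steps: [-1,0,0,-0.1,0,0,0,-1,0,0,0,0,0,0]

```text
t: 24.95
eef_pos: [0.5652, 0.0244, 0.0956]
tool_rot: [-0.004, 0.706, 0.708, -0.004]
contact_force: [-0.4, -0.1, -1.3]
gripper_width: 0.193
```

Emit:
move_arm:
  steps: [-1,0,0,-0.1,0,0,0,-1,0,0,0,0,0,0]

```text
t: 25.15
eef_pos: [0.5652, 0.0244, 0.0946]
tool_rot: [-0.004, 0.706, 0.708, -0.004]
contact_force: [-0.6, 0.4, -0.3]
gripper_width: 0.193
```

Emit:
move_arm:
  steps: [-1,0,0,-0.05,0,0,0,-1,0,0,0,0,0,0]

```text
t: 25.35
eef_pos: [0.5654, 0.0243, 0.0944]
tool_rot: [-0.004, 0.706, 0.708, -0.004]
contact_force: [0.1, 0.7, 1.2]
gripper_width: 0.194
```

Emit:
move_arm:
  steps: [-1,0,0,-0.05,0,0,0,-1,0,0,0,0,0,0]

```text
t: 25.55
eef_pos: [0.5657, 0.0243, 0.0943]
tool_rot: [-0.003, 0.706, 0.708, -0.003]
contact_force: [-1.2, 0.2, 4.5]
gripper_width: 0.192
```

Emit:
move_arm:
  steps: [-0.2,0,0,0,0,0,0,-0.2,0,0,0,0,0,0,-0.2,0,0,0,0,0,0,-0.2,0,0,0,0,0,0,-0.2,0,0,1,0,0,0,-0.2,0,0,2,0,0,0,-0.2,0,0,3,0,0,0,0.5,0,0,3,0,0,0]

```text
t: 26.35
eef_pos: [0.565, 0.0242, 0.1851]
tool_rot: [-0.004, 0.706, 0.708, -0.004]
contact_force: [0.1, -0.7, -1.0]
gripper_width: 0.554
```

Emit:
move_arm:
  steps: [1,0,-1.5,2,0,-0.6,0,1,0,0,1,0,0,0,1,0,0,0,0,0,0,1,0,0,0,0,0,0,1,0,0,0,0,0,0]

```text
t: 26.85
eef_pos: [0.5645, 0.0101, 0.2124]
tool_rot: [-0.001, 0.706, 0.708, -0.001]
contact_force: [-0.5, 0.0, -0.5]
gripper_width: 1.004
```

```bash
python3 look.py w20 post_a_head=.0875
python3 - <<'E'
from h import *
c=cam("scene");cv2.imwrite("pics/s20.png",c["pixels"][:,:,::-1]);cv2.imwrite("pics/s20c.png",cv2.resize(c["pixels"][225:325,275:395,::-1],None,fx=6,fy=6,interpolation=cv2.INTER_CUBIC))
E
```

```text
t 26.9 pos [0.5645 0.01   0.2124] ax [-0.0029  1.     -0.0004] [ 1.      0.0029 -0.0023] [-0.0023 -0.0004 -1.    ] F [-0.4675  0.1948  0.0248] w 0.9967488032776493
post_a_head 328.5 215.5 0.55 [0.5673 0.0226 0.0875]
```

View pics/w20.png

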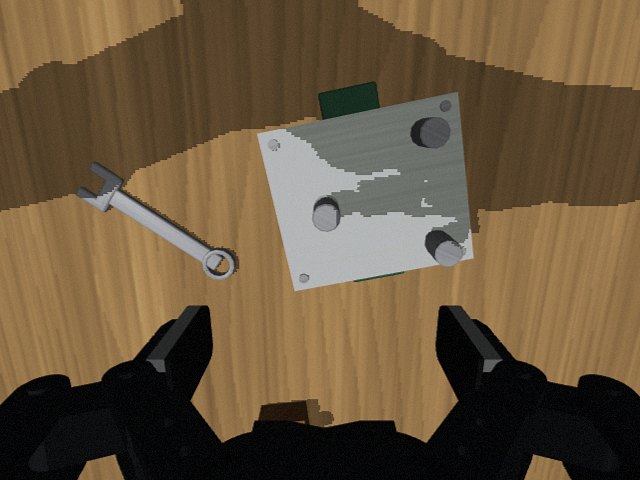

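View pics/s20c.png

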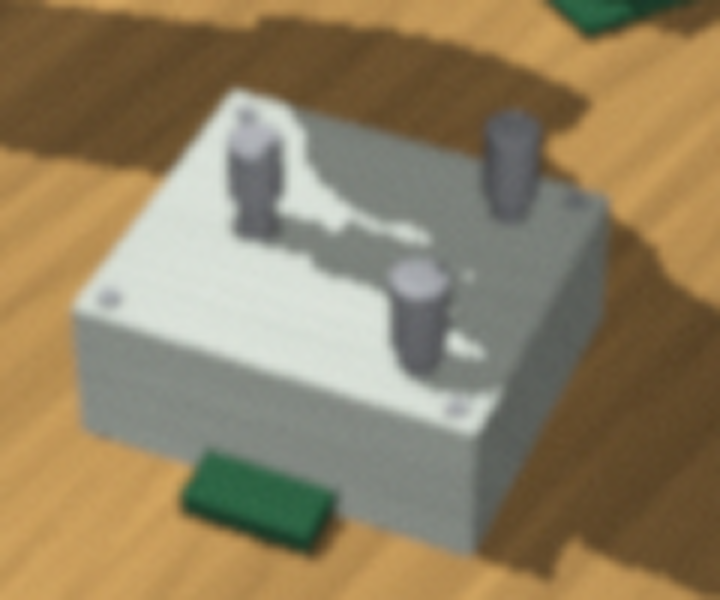

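View pics/s20.png

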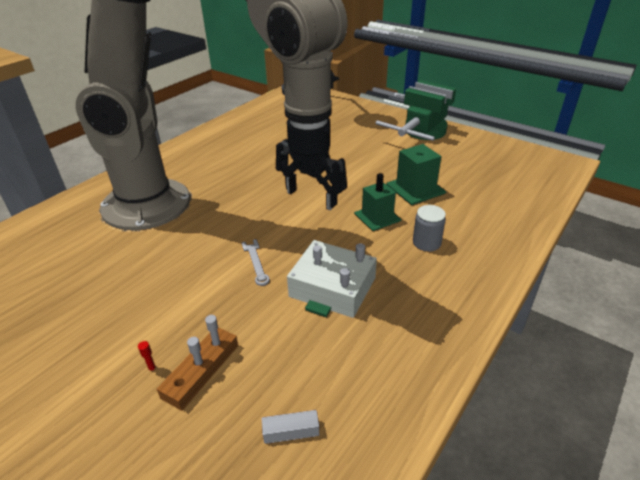

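Run:
```python
from h import *
s=cam("scene");c=cam("wrist")
for z in (.09,.1,.108): print(z,proj(s,[.5655,.0236,z]),proj(c,[.5655,.0236,z]))
# rests relative: find yaw from socket->rests via tops at z=.1 in wrist
for p in ((325.5,216),(434,132),(449,253.5)): print(onz(c,*p,.1))
for p in ((317.3,247.5),(360.2,246),(344.7,270.5)): print(onz(s,*p,.1))
```

```text
0.09 [316.91660066 250.56458137] [325.22362622 213.91060241]
0.1 [316.81208932 246.89727076] [325.24823675 217.00915977]
0.108 [316.72753446 243.93023463] [325.26925862 219.65589038]
[0.56567065 0.02431035 0.1       ]
[0.63556666 0.07998695 0.1       ]
[ 0.6531046  -0.00255753  0.1       ]
[0.56750447 0.0226093  0.1       ]
[0.63780456 0.07808747 0.1       ]
[ 0.65375344 -0.00309554  0.1       ]
```

```bash
python3 -c "
from station import order,status
print(status.get_obs()['t']);print(order.hand_in())"
```

```text
27.1
the job is handed in; nothing more can be done
None
```

The job is done and handed in at 27.1 s, well inside the 69 s limit.

- **Depth reading:** I lowered the rod until it rested on the bottom and held it about 0.8 s at roughly 7 N. The tip stopped at about z = 32 mm, so the socket is 28 mm deep. The rod then went back in its small stand at the same height it was gripped at. The pictures show the handle seated on the stand.
- **Post:** I took post a, the shortest, from the rack. Comparing the heights of all three tops in two camera views confirmed the choice. It bottomed in the socket at the expected height with about 4.5 N, and I released it.

**Last checks:**
- **Level:** in both camera views the post's top fits a height of 100 mm, level with the two fixed rests to within about 1–2 mm. That is the limit of the camera calibration.
- **Everything else:** posts b and c are still in their holes. The wrench, bar, tin, red post and large stand look untouched, and the gripper is clear of everything.

**One correction:** on the way back to the stand the arm was still settling about 2 mm off position, which I mis-corrected once, then fixed before inserting the rod. No check failed at the end.

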